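# Rock the amber relay out of the kiln control box

## Robot

A 6-joint arm with a two-finger parallel gripper is mounted at the origin on a cart in front of the work surface, level with it; the furniture and walls round the work are solid. World frame = base frame: x ahead of the robot, y to its left, z up, the work surface at z = 0. Lengths are in mm, angles in degrees, forces in N, time in s.
With the tool pointing down it reaches from about 350 to 850 mm from the base axis. Payload 8.1 kg.
Tool frame: the origin (TCP) lies midway between the tips of the shut fingers; the grasp point (between the pads) lies 19 mm behind it; z points along the fingers, y is the line along which they close (so a half turn about z gives the same grasp; the last joint's range is limited). The gripper opens to 85 mm and grips with 20 to 120 N. Pads are 22 mm wide; open, the fingers measure 114 mm over their backs; the gripper's body (76 mm by 85 mm) begins 54 mm behind the grasp point. The pads swing forward as they close: fully open they stand 13 mm farther back than shut.
Start: joints at [-72.559, 7.471, 85.268, -0, 87.261, -4.893], TCP at [228.022, -554.988, 231.292] pointing down, gripper open.
Joint ranges: [-169.43, 169.43], [-51.17, 129.36], [1.28, 143.12], [-76.62, 256.62], [0, 156.53], [-152.29, 152.29]. Speed limits (degrees/s): [136.94, 136.94, 159.86, 180, 180, 180].

## Interface

Orientations are given as [roll, pitch, yaw] about the fixed x, y, z axes, in that order (R = Rz(yaw) Ry(pitch) Rx(roll)).
In Python, from bench import r gives the robot as it stands.
- The arm moves only by the tool step_arm, never from a script. Its arguments are lists of equal length, an entry for each row: "delta_pos": the shift along the world's x, y, z in units of 200 mm (1.0 is 200 mm), a list of three; "spin": the turn about the world's z in units of 180 degrees (1.0 is 180 degrees). In form: {"delta_pos": [[dx, dy, dz], ...], "spin": [spin, ...]}. A call has 1 to 8 rows; each row shifts and turns the commanded pose from where the row before left it; what a row does not reach is not made up. A row lasts 1/8 s, in which the tool goes at most 62.5 mm and 10.7 degrees, less where a joint would pass 70% of its speed; a pose out of reach is approached as far as the arm can. A call with a number of a shift or a turn outside -1 to 1 is refused whole. A call with a gripper value outside its range is refused whole. "gripper" is the opening, from -1 (shut) to 1 (fully open), set as the call begins (left out, the last holds). The fingers move at their own pace and stop on an object; "squeeze" is the grip in N (left out, the last holds). Time passes only in rows, so rows that do not move let the fingers close. It gives the time, the measured TCP pose, the force, the opening and the grip force at its end, in the units of the state.
- r.sense(): the state, without advancing time (a new reading comes with each control period).
- r.snapshot(name): name is "side" or "top" or "wrist"; returns a dict with "pixels" (420x560x3 uint8, blue, green, red), "fx", "fy", "cx", "cy" (pixels), "camera_from_world" (4x4, takes a point from world to camera coordinates). Camera axes: x right, y up, looking along -z (the intrinsics and any distortion apply to the point x, -y, -z); pixel columns grow to the right and rows downward; lengths in mm; the calibration is good to about 2 mm. A picture is of the moment at which its call begins. There is no depth.
- r.hand_in(): hands the job in; it is judged then, once.
The state is a dict: "time": time; "joint_pos": joint angles; "qd": joint speeds; "joint_efforts": joint torques, N m; "tool_pos": TCP position; "tcp_rot": TCP orientation; "ft_force": force on the tool from outside, world axes, zero at the start; "wrist_torque": the same for the moment, N m; "finger_gap": finger opening in mm; "grip_force": force on a finger pad.
Only numpy, scipy, OpenCV 4.12 (cv2) and the standard library are available. Lean on these libraries where they do the work, as an engineer would, in place of code of your own. Each camera call takes 0.05 s, during which the arm holds its last target. There are 200 camera calls.

## Task

The amber plug-in relay of the kiln control box has burnt out. Work it out of its tight socket by rocking it gently to and fro, toward one brass blade and then the other, letting it rise a little with each swing, and put it in the dark wooden tray. Do not tug it straight up, which would drag the sprung socket strip out of the box, do not lean it far over while it is still plugged in, and leave the blue relay plugged in as it is.

Things in the scene. Friction and masses are not known exactly. Their poses are not given: they have to be found in the camera images.
- amber_relay_mid (a point): Centre of the amber (orange) relay: upright block 36 (x) x 24 (y) x 40 mm, black base, 60 g, own z up; 20 mm below its top, 24 mm above the strip when plugged in. Two brass blades below at x = -13 and +13 mm, 16 mm long, lower 12 mm in the socket: rock it about y. Grip it along x, in the upper half so tips clear the strip. 12 degrees each way will do; over 25 while plugged in harms it.
- blue_relay_mid (a point): Centre of the good relay, blue, otherwise alike in shape and axes, 64 mm beside the amber one along y, on either side, in the same fixed grey control box (96 x 190 mm, top at 24 mm, transformer and screw terminals at its ends up to 50 mm). Stays plugged in.
- socket_strip (a joint): Lift in m of the black socket strip (66 x 116 mm, top face 44 mm above the bench): 0 seated, stop at 0.012, at most 0.005 allowed. Sprung down: an upward pull of 3 N starts it, then 1 mm per 1.5 N. Its jaws hold each blade with 8 to 11 N of friction, so a straight pull drags it up. Rising less than 13 mm per rad of swing, the blades' frictions cancel. Blades have 5 mm play along x.
- scrap_tray: Open dark wooden tray, 130 (x) x 170 (y) mm outside, walls 4 mm thick and 20 mm high, 1 kg. Origin at the centre of its underside; its floor is 4 mm thick.
There are look-alikes about, which are no part of the job. Of the things that look like the part that bears amber_relay_mid, the larger one is meant.

How it is judged (in metres and radians):
On the way, in this order (a step that is already met when the one before it is completed fails the run):
1. the amber relay has been leaned by more than 4 degrees while still in its socket (angle between amber_relay_mid's own z axis and vertical above 0.07 rad and distance of amber_relay_mid from where it was at the start of the episode below 0.014 m), for 0.1 s.
2. the amber relay is free, lifted more than 35 mm (height (world z) of amber_relay_mid above 0.103 m), for 0.1 s.
At the end, for the whole second after the job is handed in: The amber relay rests in the wooden tray, standing or lying (its centre within the tray's outline and less than 55 mm above the bench); the blue relay is still plugged in within 6 mm of where it was, and the socket strip is seated (less than 5 mm up) (x of amber_relay_mid in the frame of scrap_tray between -0.065 and 0.065 m and y of amber_relay_mid in the frame of scrap_tray between -0.085 and 0.085 m and height (world z) of amber_relay_mid below 0.055 m and distance of blue_relay_mid from where it was at the start of the episode below 0.006 m and value of joint socket_strip below 0.005 m); the robot touches nothing.
It fails at once if the socket strip is dragged more than 5 mm up out of the box (value of joint socket_strip above 0.005 m).
It fails at once if the amber relay is leaned more than 25 degrees while still in its socket (angle between amber_relay_mid's own z axis and vertical above 0.44 rad and distance of amber_relay_mid from where it was at the start of the episode below 0.018 m).
It fails at once if the blue relay is shifted by more than 8 mm (distance of blue_relay_mid from where it was at the start of the episode above 0.008 m).
It also fails if it takes over 48 s, if anything falls off the work surface, if the arm or the gripper's body presses on something with over 40 N, if the wrist force passes 120 N, or if a joint passes its speed limit or range.

## Working session

There is one attempt and no reset: what is moved stays moved. The work goes in short steps, Python scripts to look and compute and a tool call to move; the robot and the scene stay as the last step left them, time stands still between calls to the robot, and variables do not carry over. Pictures are saved under pics/ and viewed, at most 10 in all, crops included, and the job is handed in when it is done.

Besides the shell and the picture viewer there is one more tool, called after "Emit:" as a command line: name --pt "numbers of a row" for each row, then --argument value for the rest. step_arm: Moves the arm, as the interface text tells. Shifts and turns lie within -1 to 1; 1 stands for 200 mm of shift or 180 degrees of turn. Its arguments: {"type":"object","properties":{"delta_pos":{"type":"array","items":{"type":"array","items":{"type":"number","minimum":-1,"maximum":1}}},"spin":{"type":"array","items":{"type":"number","minimum":-1,"maximum":1}},"gripper":{"type":"number"},"squeeze":{"type":"number"}},"required":["delta_pos","spin"]}

```bash
mkdir -p pics
cat > h.py <<'E'
from bench import r
import numpy as np, cv2
def ray(s,u,v):
    M=np.array(s["camera_from_world"]);R=M[:3,:3];t=M[:3,3]
    d=R.T@np.array([(u-s["cx"])/s["fx"],-(v-s["cy"])/s["fy"],-1.]);return -R.T@t,d
def onz(s,u,v,z):
    c,d=ray(s,u,v);return c+d*(z-c[2])/d[2]
def proj(s,p):
    M=np.array(s["camera_from_world"]);q=M[:3,:3]@np.array(p)+M[:3,3]
    return s["cx"]-s["fx"]*q[0]/q[2], s["cy"]+s["fy"]*q[1]/q[2]
def snap(n): 
    s=r.snapshot(n); s["pixels"]=np.array(s["pixels"]); return s
def blobs(s,lo,hi,amin=60):
    m=cv2.inRange(cv2.cvtColor(s["pixels"],cv2.COLOR_BGR2HSV),lo,hi)
    cs,_=cv2.findContours(m,cv2.RETR_EXTERNAL,cv2.CHAIN_APPROX_NONE)
    return [c for c in sorted(cs,key=cv2.contourArea,reverse=True) if cv2.contourArea(c)>amin]
E
python3 - <<'E'
from h import *
a=snap("top");b=snap("side")
cv2.imwrite("pics/top.png",a["pixels"]);cv2.imwrite("pics/side.png",b["pixels"])
for s in(a,b):
    M=np.array(s["camera_from_world"]);print((-M[:3,:3].T@M[:3,3]).round(),(-M[2,:3]).round(2),s["fx"])
    print([k for k in s])
print(r.sense())
E
```

```text
[ 331. -110.  899.] [ 0.2  -0.   -0.98] 466.50920157383007
['pixels', 'fx', 'fy', 'cx', 'cy', 'camera_from_world']
[284. 626. 422.] [ 0.25 -0.87 -0.43] 506.4311688063272
['pixels', 'fx', 'fy', 'cx', 'cy', 'camera_from_world']
{'time': 0.1, 'joint_pos': array([-7.25582250e+01,  7.51244992e+00,  8.53242220e+01, -3.22068797e-03,
        8.72616890e+01, -4.89415978e+00]), 'qd': array([ 0.08458638, -0.13492334, -0.16666409, -0.08157985,  0.07406633,
        0.06121733]), 'joint_efforts': array([ 2.20805807e-03, -5.70946991e+01, -5.01945305e+01, -6.08075339e-06,
        8.06102820e-03,  1.62001851e-05]), 'tool_pos': array([ 227.86012893, -554.50066922,  230.32060403]), 'tcp_rot': array([-1.79901723e+02, -5.18668001e-03,  2.23360870e+01]), 'ft_force': array([-0.14504532, -0.14121658, -0.79873103]), 'wrist_torque': array([ 0.00442866, -0.01718329,  0.01849637]), 'grip_force': 0.0, 'finger_gap': 85.68382246955166}
```

View pics/top.png

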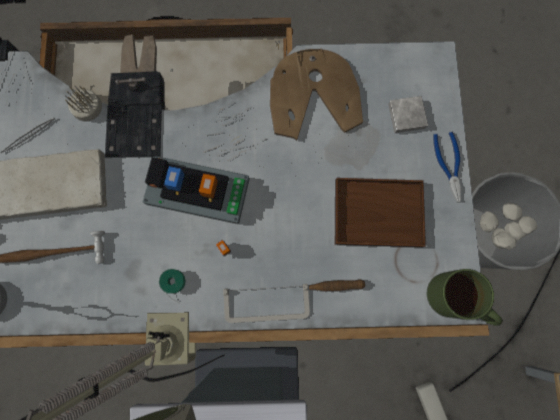

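View pics/side.png

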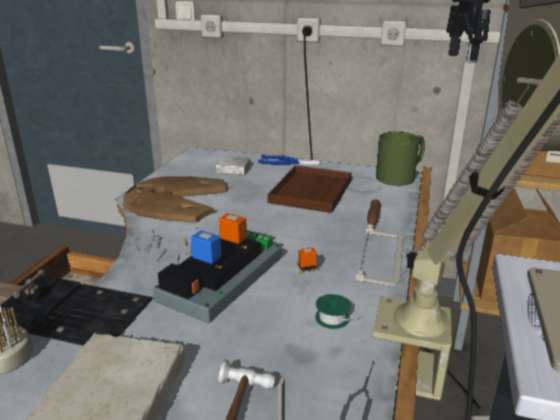

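Top view: amber candidates are the one in the box beside the blue relay at (208,184), and a small loose one at (224,248). The larger, plugged-in one fits; I'll confirm it in a crop and measure.

Run:
```python
from h import *
a=snap("top");b=snap("side")
t=cv2.resize(a["pixels"][150:265,135:265],None,fx=5,fy=5,interpolation=cv2.INTER_CUBIC)[:, :]
cv2.imwrite("pics/crop.png",t)
for s,n in((a,"top"),(b,"side")):
    for nm,lo,hi in(("amber",(3,150,90),(20,255,255)),("blue",(100,150,90),(125,255,255))):
        for c in blobs(s,lo,hi,30)[:3]:
            (u,v),wh,an=cv2.minAreaRect(c);print(n,nm,cv2.contourArea(c),(round(u,1),round(v,1)),np.round(wh,1),round(an,1),np.round(onz(s,u,v,88),1) )
# tray & box
for nm,lo,hi,z,am in(("tray",(0,90,20),(12,255,120),20,2000),("box",(80,20,40),(110,140,120),24,1000)):
    for c in blobs(a,lo,hi,am)[:3]:
        R=cv2.minAreaRect(c);print(nm,cv2.contourArea(c),np.round(R[0]),[np.round(onz(a,*p,z)[:2],1) for p in cv2.boxPoints(R)])
```

```text
top amber 211.0 (206.6, 183.6) [12.6 19.4] 14.0 [539.   10.7  88. ]
top amber 82.0 (222.7, 247.0) [12.5  7.8] 56.3 [424.6 -18.3  88. ]
top blue 207.5 (172.0, 176.4) [12.4 19.6] 14.0 [553.9  72.9  88. ]
top blue 75.5 (439.8, 156.6) [44.6  5.8] 69.9 [ 580.  -411.7   88. ]
top blue 67.5 (455.0, 153.7) [42.4  5.1] 82.7 [ 584.8 -439.7   88. ]
side amber 645.5 (87.9, 265.0) [45.6 19.1] 13.0 [658.3 184.5  88. ]
side amber 557.5 (232.0, 228.5) [29. 26.] 90.0 [524.4  44.7  88. ]
side amber 240.5 (529.1, 246.6) [15.3 19.6] 11.3 [132.  -21.5  88. ]
side blue 626.0 (205.0, 247.0) [32. 28.] 90.0 [539.4 102.8  88. ]
side blue 132.5 (278.1, 159.6) [38.1  7.6] 2.9 [ 542.4 -239.3   88. ]
tray 5555.5 [380. 212.] [array([ 434.3, -221.1]), array([ 562.8, -231.1]), array([ 553.3, -405.4]), array([ 425.3, -390.4])]
box 4560.0 [240. 375.] [array([248.7,  62.6]), array([ 249.2, -143.4]), array([ 159.6, -143. ]), array([159.2,  58.5])]
box 1315.0 [196. 189.] [array([519.9, 143. ]), array([615.5, 126.7]), array([569.8, -62.4]), array([476. , -42.1])]
```

View pics/crop.png

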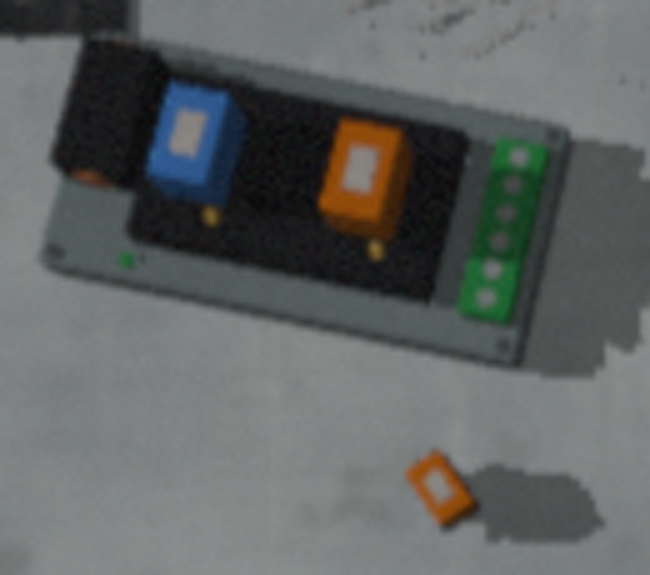

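Confirmed in the crop: the large amber relay is in the box at crop (362,168), with blue at (190,133); the small loose amber block at (440,490) is the look-alike. The relay's x axis is yawed about −13°. The tool can't be tilted. So I'll pinch along the relay's y, as a hinge, and rock it by shifting along its x. First I'll hover above it.

Emit:
step_arm --pt "0.145 0.26 0" --pt "0.145 0.26 0" --pt "0.145 0.26 0" --pt "0.145 0.26 0" --pt "0.145 0.26 0" --pt "0.145 0.26 0" --pt "0.145 0.26 0" --pt "0.145 0.26 0" --spin '[-0.025,-0.025,-0.025,-0.025,-0.025,-0.025,-0.025,-0.021]' --gripper 1 --squeeze 25

```text
time: 1.2
tool_pos: [460.6, -137.2, 231.4]
tcp_rot: [180.0, -0.0, -13.1]
ft_force: [0.9, 0.6, 0.3]
finger_gap: 85.3
grip_force: 0.0
```

Emit:
step_arm --pt "0.1 0.25 0" --pt "0.1 0.25 0" --pt "0.1 0.22 0" --pt "0 0 0" --pt "0 0 0" --spin '[0,0,0,0,0]'

```text
time: 1.82
tool_pos: [519.8, 4.9, 231.0]
tcp_rot: [180.0, 0.0, -12.9]
ft_force: [-0.2, 0.5, -0.8]
finger_gap: 85.4
grip_force: 0.0
```

Run:
```python
from h import *
w=snap("wrist");cv2.imwrite("pics/w1.png",w["pixels"])
M=np.array(w["camera_from_world"]);print((-M[:3,:3].T@M[:3,3]).round(),(-M[2,:3]).round(2),w["fx"])
for nm,lo,hi in(("amber",(3,150,60),(20,255,255)),("blue",(100,150,60),(125,255,255))):
  for c in blobs(w,lo,hi,200)[:2]:
    R=cv2.minAreaRect(c);print(nm,np.round(R[0]),cv2.contourArea(c),[np.round(onz(w,*p,88)[:2],1) for p in cv2.boxPoints(R)],np.round(onz(w,*R[0],88),1))
```

```text
[593. -11. 373.] [-0.29  0.07 -0.96] 335.5285565872617
amber [527. 144.] 4246.5 [array([ 577.2, -179. ]), array([ 565.9, -228.5]), array([ 457.2, -229.8]), array([ 469.8, -174.6])] [ 520.5 -203.    88. ]
amber [273. 172.] 1184.5 [array([525.1,  26.9]), array([568. ,  16.1]), array([562.8,  -6.8]), array([519.7,   2.9])] [544.4   9.7  88. ]
blue [202. 175.] 1348.0 [array([576.8,  79.6]), array([571.8,  51.1]), array([534.,  60.]), array([539.2,  89.7])] [555.8  70.   88. ]
```

View pics/w1.png

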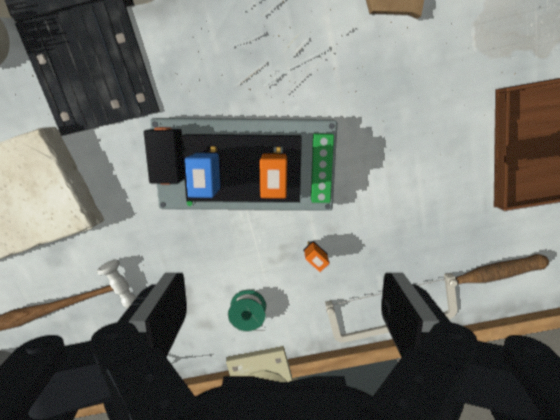

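The wrist view shows amber with its label near (273,180) and blue's label near (199,179), square to the tool. Next, the label centres.

Run:
```python
from h import *
w=snap("wrist");t=snap("top")
for s,cen in((w,[(273,180),(199,179)]),(t,[(207,183.5),(172,176)])):
  h=cv2.cvtColor(s["pixels"],cv2.COLOR_BGR2HSV)
  for u,v in cen:
    m=np.zeros(h.shape[:2],np.uint8); u0,v0=int(u),int(v);k=14 if s is w else 7
    m[v0-k:v0+k+1,u0-k:u0+k+1]=cv2.inRange(h,(0,0,110),(179,110,255))[v0-k:v0+k+1,u0-k:u0+k+1]
    cs,_=cv2.findContours(m,cv2.RETR_EXTERNAL,cv2.CHAIN_APPROX_NONE)
    c=min(cs,key=lambda c:np.hypot(*(np.mean(c[:,0],0)-[u,v])));M=cv2.moments(c)
    u,v=M["m10"]/M["m00"],M["m01"]/M["m00"]
    print(round(u,1),round(v,1),M["m00"],np.round(onz(s,u,v,88),1))
print(r.sense()["tool_pos"],r.sense()["tcp_rot"])
```

```text
272.5 178.9 195.0 [539.   10.9  88. ]
198.0 178.2 215.0 [554.   73.4  88. ]
206.7 183.2 37.5 [539.8  10.5  88. ]Traceback (most recent call last):
  File "<stdin>", line 9, in <module>
ValueError: min() iterable argument is empty
```

Emit:
step_arm --pt "0.05 0.015 -0.12" --pt "0.048 0.014 -0.13" --pt "0 0 -0.15" --pt "0 0 -0.15" --pt "0 0 -0.1" --pt "0 0 0" --pt "0 0 0" --spin '[-0.002,0,0,0,0,0,0]' --gripper 0.05

```text
time: 2.85
tool_pos: [540.2, 10.1, 102.4]
tcp_rot: [-180.0, -0.1, -13.4]
ft_force: [1.1, 0.7, 0.4]
finger_gap: 45.1
grip_force: 0.0
```

Emit:
step_arm --pt "-0.004 0.003 -0.06" --pt "0 0 -0.08" --pt "0 0 -0.08" --pt "0 0 0" --pt "0 0 0" --spin '[0,0,0,0,0]'

```text
time: 3.48
tool_pos: [538.8, 11.4, 57.2]
tcp_rot: [180.0, 0.0, -13.3]
ft_force: [0.7, 0.1, -0.7]
finger_gap: 44.8
grip_force: 0.0
```

Run:
```python
from h import *
w=snap("side");cv2.imwrite("pics/s2.png",cv2.resize(w["pixels"][150:330,140:340],None,fx=3,fy=3,interpolation=cv2.INTER_CUBIC))
```

```text
(no output)
```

View pics/s2.png

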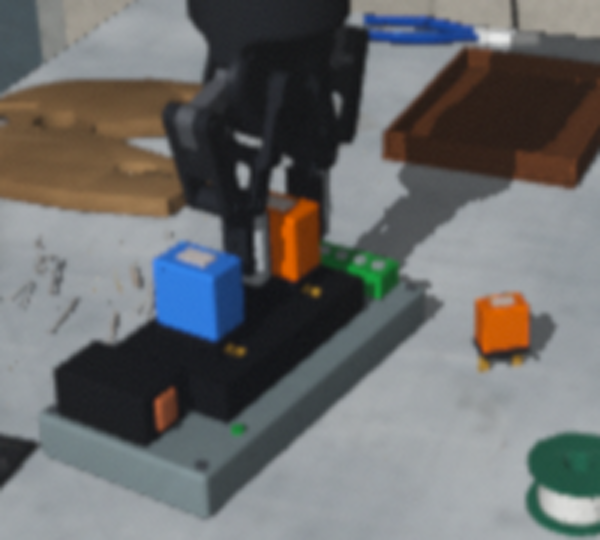

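The open fingers straddle amber (crop 295,240) along its y, clear of blue (200,290). Now I'll close gently.

Emit:
step_arm --pt "0 0 0" --pt "0 0 0" --pt "0 0 0" --pt "0 0 0" --pt "0 0 0" --spin '[0,0,0,0,0]' --gripper -1 --squeeze 20

```text
time: 4.15
tool_pos: [539.2, 10.4, 58.2]
tcp_rot: [179.9, -0.1, -13.3]
ft_force: [-1.4, -4.6, 3.7]
finger_gap: 22.8
grip_force: 20.2
```

Emit:
step_arm --pt "0.01 -0.0023 0" --pt "0.01 -0.0023 0" --pt "0 0 0" --spin '[0,0,0]'

```text
time: 4.53
tool_pos: [540.8, 9.8, 57.8]
tcp_rot: [179.9, 0.2, -13.3]
ft_force: [-13.5, -4.5, 12.9]
finger_gap: 23.0
grip_force: 20.9
```

Emit:
step_arm --pt "0.01 -0.0023 0" --pt "0.01 -0.0023 0" --pt "0 0 0" --spin '[0,0,0]'

```text
time: 4.9
tool_pos: [544.4, 8.9, 57.2]
tcp_rot: [179.9, 0.3, -13.3]
ft_force: [-13.3, -3.4, 9.3]
finger_gap: 22.9
grip_force: 20.9
```

Run:
```python
from h import *
w=snap("side");cv2.imwrite("pics/s3.png",cv2.resize(w["pixels"][195:265,190:290],None,fx=7,fy=7,interpolation=cv2.INTER_CUBIC))
print(r.sense()["tool_pos"],r.sense()["ft_force"],r.sense()["wrist_torque"])
```

```text
[544.41322933   8.92961725  57.21420416] [-12.465992    -3.06874991   9.97322499] [-0.59651949  2.2809821  -0.12181922]
```

View pics/s3.png

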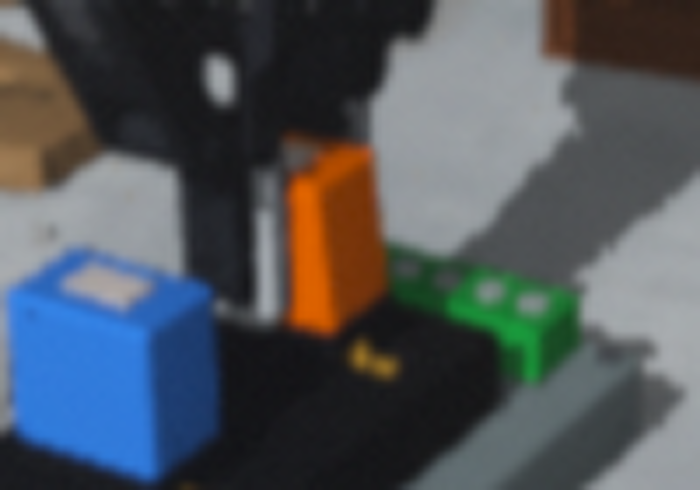

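```bash
cat >> h.py <<'E'
def tilt(s=None):
    """lean of amber about its y (deg, + toward relay +x) from the right edge of its mask in side view; also edge pixels"""
    s=s or snap("side"); im=cv2.resize(s["pixels"][150:265,200:275],None,fx=4,fy=4,interpolation=cv2.INTER_CUBIC)
    m=cv2.inRange(cv2.cvtColor(im,cv2.COLOR_BGR2HSV),(3,150,60),(20,255,255))
    c=max(cv2.findContours(m,0,1)[0],key=cv2.contourArea);m[:]=0;cv2.drawContours(m,[c],-1,255,-1)
    rows=np.where(m.any(1))[0];a,b=rows[0],rows[-1];h=b-a
    P=np.array([(np.where(m[v])[0].max(),v) for v in range(int(a+.15*h),int(a+.7*h))],np.float32)
    vx,vy,x0,y0=cv2.fitLine(P,cv2.DIST_HUBER,0,.01,.01).ravel(); sl=vx/vy
    ax=np.array([.974,-.228,0]); p=np.array([539.,11,60])-18*ax-12*np.array([.228,.974,0])
    best=[]
    for th in np.radians(np.arange(-30,31,.5)):
        q=p+30*(np.cos(th)*np.array([0,0,1])+np.sin(th)*ax); A=np.array(proj(s,p));B=np.array(proj(s,q));d=A-B
        best.append(d[0]/d[1])
    return np.degrees(np.interp(sl,best,np.radians(np.arange(-30,31,.5)))), 200+x0/4,150+a/4,150+b/4
def st():
    s=r.sense();print(round(s["time"],2),s["tool_pos"].round(1),s["ft_force"].round(1),round(s["finger_gap"],1),"tilt %.1f edge u %.1f rows %.1f..%.1f"%tilt())
E
python3 -c "
from h import *
s=snap('side');s['pixels']=cv2.imread('pics/side.png');print(tilt(s));st()"
```

```text
(np.float64(2.781252512023592), np.float32(245.55559), np.float64(213.5), np.float64(244.0))
5.0 [544.4   8.9  57.2] [-13.9  -3.6   9.8] 22.6 tilt 9.2 edge u 243.9 rows 215.0..243.2
```

Emit:
step_arm --pt "0.01 -0.0023 0.003" --pt "0.01 -0.0023 0.003" --pt "0 0 0" --spin '[0,0,0]'

```text
time: 5.42
tool_pos: [547.4, 8.2, 57.2]
tcp_rot: [179.9, 0.4, -13.3]
ft_force: [-11.9, -3.7, 3.5]
finger_gap: 22.8
grip_force: 20.2
```

```bash
python3 -c "
from h import *
st()"
```

```text
5.42 [547.4   8.2  57.2] [-11.9  -3.7   3.5] 22.8 tilt 11.2 edge u 242.8 rows 214.2..242.2
```

Emit:
step_arm --pt "-0.01 0.0023 0.002" --pt "-0.01 0.0023 0.002" --pt "-0.01 0.0023 0.002" --pt "-0.01 0.0023 0.002" --pt "-0.01 0.0023 0.002" --spin '[0,0,0,0,0]'

```text
time: 6.1
tool_pos: [542.6, 9.4, 60.9]
tcp_rot: [179.9, -0.3, -13.3]
ft_force: [9.3, -6.8, -8.7]
finger_gap: 22.7
grip_force: 20.1
```

Emit:
step_arm --pt "-0.01 0.0023 0.002" --pt "-0.01 0.0023 0.002" --pt "-0.01 0.0023 0.002" --pt "-0.01 0.0023 0.002" --pt "-0.01 0.0023 0.002" --spin '[0,0,0,0,0]'

```text
time: 6.72
tool_pos: [533.0, 11.7, 63.3]
tcp_rot: [179.9, -0.3, -13.3]
ft_force: [8.9, -5.7, -7.9]
finger_gap: 22.4
grip_force: 20.1
```

```bash
python3 -c "
from h import *
st()"
```

```text
6.72 [533.   11.7  63.3] [ 8.9 -5.7 -7.9] 22.4 tilt -3.3 edge u 248.7 rows 213.0..242.5
```

Emit:
step_arm --pt "0.01 -0.0023 0" --pt "0.01 -0.0023 0" --pt "0.01 -0.0023 0" --pt "0.01 -0.0023 0" --spin '[0,0,0,0]'

```text
time: 7.28
tool_pos: [535.9, 11.1, 61.7]
tcp_rot: [179.9, 0.4, -13.3]
ft_force: [-13.0, -3.4, 4.9]
finger_gap: 22.5
grip_force: 21.7
```

Emit:
step_arm --pt "0.01 -0.0023 0" --pt "0.01 -0.0023 0" --pt "0.01 -0.0023 0" --pt "0.01 -0.0023 0" --spin '[0,0,0,0]'

```text
time: 7.78
tool_pos: [543.1, 9.3, 60.9]
tcp_rot: [179.9, 0.5, -13.3]
ft_force: [-12.1, -3.9, 1.0]
finger_gap: 23.1
grip_force: 21.4
```

```bash
python3 -c "
from h import *
st()"
```

```text
7.78 [543.1   9.3  60.9] [-12.1  -3.9   1. ] 23.1 tilt 5.8 edge u 244.0 rows 213.5..241.8
```

Emit:
step_arm --pt "0.01 -0.0023 0.003" --pt "0.01 -0.0023 0.003" --pt "0.01 -0.0023 0.002" --spin '[0,0,0]'

```text
time: 8.2
tool_pos: [548.1, 8.1, 61.3]
tcp_rot: [179.9, 0.6, -13.3]
ft_force: [-12.8, -2.6, -5.0]
finger_gap: 22.8
grip_force: 20.4
```

Emit:
step_arm --pt "-0.01 0.0023 0" --pt "-0.01 0.0023 0" --pt "-0.01 0.0023 0" --pt "-0.01 0.0023 0" --pt "-0.01 0.0023 0" --spin '[0,0,0,0,0]'

```text
time: 8.82
tool_pos: [544.4, 9.1, 64.4]
tcp_rot: [179.9, -0.2, -13.3]
ft_force: [8.8, -7.4, -8.5]
finger_gap: 22.8
grip_force: 20.1
```

```bash
python3 -c "
from h import *
st()"
```

```text
8.82 [544.4   9.1  64.4] [ 8.8 -7.4 -8.5] 22.8 tilt 5.3 edge u 243.4 rows 211.5..239.8
```

Emit:
step_arm --pt "-0.01 0.0023 0" --pt "-0.01 0.0023 0" --pt "-0.01 0.0023 0" --pt "-0.01 0.0023 0" --pt "-0.01 0.0023 0" --spin '[0,0,0,0,0]'

```text
time: 9.5
tool_pos: [535.4, 11.3, 65.3]
tcp_rot: [179.9, -0.4, -13.3]
ft_force: [9.6, -8.4, -4.9]
finger_gap: 22.7
grip_force: 20.1
```

```bash
python3 -c "
from h import *
st()"
```

```text
9.5 [535.4  11.3  65.3] [ 9.6 -8.4 -4.9] 22.7 tilt -3.0 edge u 247.3 rows 211.8..241.5
```

Emit:
step_arm --pt "0.01 -0.0023 0" --pt "0.01 -0.0023 0" --pt "0.01 -0.0023 0" --pt "0.01 -0.0023 0" --spin '[0,0,0,0]'

```text
time: 10.05
tool_pos: [538.8, 10.4, 64.2]
tcp_rot: [179.9, 0.2, -13.3]
ft_force: [-12.7, -3.1, 6.6]
finger_gap: 22.5
grip_force: 21.8
```

Emit:
step_arm --pt "0.01 -0.0023 0.001" --pt "0.01 -0.0023 0.001" --pt "0.01 -0.0023 0.001" --pt "0.01 -0.0023 0.001" --spin '[0,0,0,0]'

```text
time: 10.55
tool_pos: [545.2, 8.8, 63.3]
tcp_rot: [179.9, 0.4, -13.3]
ft_force: [-12.0, -2.6, 0.7]
finger_gap: 22.3
grip_force: 21.0
```

```bash
python3 -c "
from h import *
st()"
```

```text
10.55 [545.2   8.8  63.3] [-12.   -2.6   0.7] 22.3 tilt 5.8 edge u 243.0 rows 212.2..240.2
```

Emit:
step_arm --pt "0.01 -0.0023 0.003" --pt "0.01 -0.0023 0.003" --pt "0.01 -0.0023 0.002" --spin '[0,0,0]'

```text
time: 10.98
tool_pos: [550.2, 7.7, 63.7]
tcp_rot: [179.9, 0.6, -13.3]
ft_force: [-11.6, -2.4, -4.3]
finger_gap: 22.8
grip_force: 20.2
```

Emit:
step_arm --pt "-0.01 0.0023 0" --pt "-0.01 0.0023 0" --pt "-0.01 0.0023 0" --pt "-0.01 0.0023 0" --pt "-0.01 0.0023 0" --spin '[0,0,0,0,0]'

```text
time: 11.6
tool_pos: [546.3, 8.7, 66.8]
tcp_rot: [179.9, -0.2, -13.3]
ft_force: [7.7, -7.5, -8.3]
finger_gap: 22.5
grip_force: 20.1
```

Emit:
step_arm --pt "-0.01 0.0023 0" --pt "-0.01 0.0023 0.001" --pt "-0.01 0.0023 0.001" --pt "-0.01 0.0023 0.001" --pt "-0.01 0.0023 0.001" --spin '[0,0,0,0,0]'

```text
time: 12.22
tool_pos: [537.0, 10.9, 68.2]
tcp_rot: [179.9, -0.3, -13.3]
ft_force: [7.9, -6.8, -6.5]
finger_gap: 22.6
grip_force: 19.9
```

```bash
python3 -c "
from h import *
st()"
```

```text
12.22 [537.   10.9  68.2] [ 7.9 -6.8 -6.5] 22.6 tilt -1.7 edge u 246.5 rows 210.2..240.0
```

Emit:
step_arm --pt "-0.01 0.0023 0.001" --pt "0.01 -0.0023 0" --pt "0.01 -0.0023 0" --pt "0.01 -0.0023 0" --pt "0.01 -0.0023 0" --spin '[0,0,0,0,0]'

```text
time: 12.9
tool_pos: [538.8, 10.5, 67.5]
tcp_rot: [179.9, 0.2, -13.3]
ft_force: [-11.6, -3.0, 5.2]
finger_gap: 22.6
grip_force: 21.7
```

Emit:
step_arm --pt "0.01 -0.0023 0.002" --pt "0.01 -0.0023 0.002" --pt "0.01 -0.0023 0.002" --pt "0.01 -0.0023 0.002" --pt "0.01 -0.0023 0.002" --pt "0.01 -0.0023 0.002" --spin '[0,0,0,0,0,0]'

```text
time: 13.65
tool_pos: [548.7, 8.1, 67.5]
tcp_rot: [179.9, 0.5, -13.3]
ft_force: [-10.8, -2.1, -4.2]
finger_gap: 22.6
grip_force: 20.2
```

```bash
python3 -c "
from h import *
st()"
```

```text
13.65 [548.7   8.1  67.5] [-10.8  -2.1  -4.2] 22.6 tilt 6.9 edge u 241.2 rows 209.5..237.8
```

Emit:
step_arm --pt "-0.01 0.0023 0" --pt "-0.01 0.0023 0" --pt "-0.01 0.0023 0" --pt "-0.01 0.0023 0" --pt "-0.01 0.0023 0" --spin '[0,0,0,0,0]'

```text
time: 14.32
tool_pos: [544.6, 9.2, 70.5]
tcp_rot: [179.9, -0.3, -13.3]
ft_force: [7.0, -7.4, -7.4]
finger_gap: 22.2
grip_force: 20.2
```

Emit:
step_arm --pt "-0.01 0.0023 0" --pt "-0.01 0.0023 0.001" --pt "-0.01 0.0023 0.001" --pt "-0.01 0.0023 0.001" --pt "-0.01 0.0023 0.001" --pt "-0.01 0.0023 0.001" --spin '[0,0,0,0,0,0]'

```text
time: 15.08
tool_pos: [532.5, 12.2, 72.2]
tcp_rot: [180.0, -0.2, -13.3]
ft_force: [4.0, -7.0, -3.9]
finger_gap: 22.9
grip_force: 20.5
```

```bash
python3 -c "
from h import *
st()"
```

```text
15.07 [532.5  12.2  72.2] [ 4.  -7.  -3.9] 22.9 tilt -1.7 edge u 249.2 rows 209.0..239.0
```

Emit:
step_arm --pt "0.01 -0.0023 0.001" --pt "0.01 -0.0023 0.001" --pt "0.01 -0.0023 0.001" --pt "0.01 -0.0023 0.001" --pt "0.01 -0.0023 0.001" --spin '[0,0,0,0,0]'

```text
time: 15.75
tool_pos: [540.3, 10.2, 72.0]
tcp_rot: [179.9, 0.1, -13.3]
ft_force: [-4.2, -5.5, -0.6]
finger_gap: 22.7
grip_force: 20.8
```

Emit:
step_arm --pt "0.01 -0.0023 0.002" --pt "0.01 -0.0023 0.002" --pt "0.01 -0.0023 0.002" --pt "0.01 -0.0023 0.002" --pt "0.01 -0.0023 0.002" --pt "0.01 -0.0023 0.002" --spin '[0,0,0,0,0,0]'

```text
time: 16.5
tool_pos: [553.3, 8.3, 74.6]
tcp_rot: [-180.0, -0.0, -13.3]
ft_force: [-0.1, 0.1, -1.3]
finger_gap: 22.7
grip_force: 20.7
```

```bash
python3 -c "
from h import *
st()
w=snap('side');cv2.imwrite('pics/s4.png',cv2.resize(w['pixels'][195:265,190:290],None,fx=7,fy=7,interpolation=cv2.INTER_CUBIC))"
```

```text
16.5 [553.3   8.3  74.6] [-0.1  0.1 -1.3] 22.7 tilt -1.7 edge u 236.8 rows 204.8..234.2
```

View pics/s4.png

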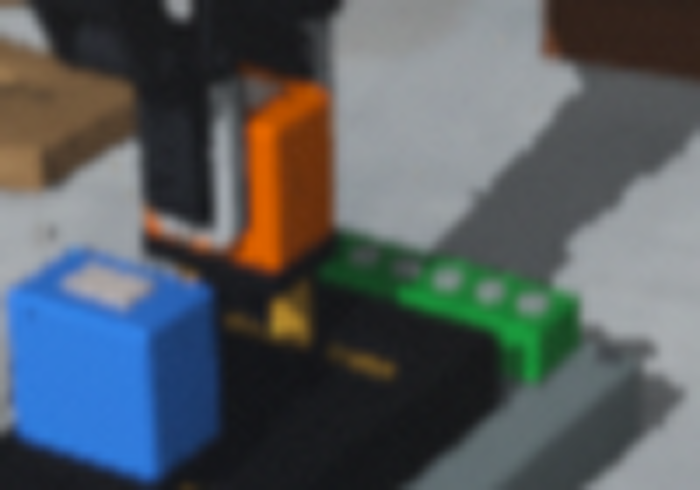

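It came free with no load on it: both blades are visible at crop (290,310) and blue is unmoved. Now lift, then carry it to the tray.

Emit:
step_arm --pt "0 0 0.03" --pt "0 0 0.05" --pt "0 0 0.1" --pt "0 0 0.12" --pt "0 0 0.12" --pt "0 0 0.1" --pt "0 0 0" --pt "0 0 0" --spin '[0,0,0,0,0,0,0,0]' --squeeze 35

```text
time: 17.6
tool_pos: [552.4, 8.2, 177.7]
tcp_rot: [180.0, 0.0, -13.3]
ft_force: [1.0, -0.3, -0.0]
finger_gap: 22.3
grip_force: 40.5
```

Emit:
step_arm --pt "-0.03 -0.16 0" --pt "-0.04 -0.22 0" --pt "-0.045 -0.24 0" --pt "-0.045 -0.24 0" --pt "-0.045 -0.24 0" --pt "-0.045 -0.24 0" --pt "-0.045 -0.22 0" --pt "0 -0.04 0" --spin '[0,0,0,0,0,0,0,0]'

```text
time: 18.6
tool_pos: [492.1, -313.9, 176.5]
tcp_rot: [-180.0, 0.1, -13.5]
ft_force: [0.7, 0.9, -0.2]
finger_gap: 22.2
grip_force: 40.5
```

Emit:
step_arm --pt "0 0 0" --pt "0 0 -0.15" --pt "0 0 -0.15" --pt "0 0 -0.15" --pt "0 0 0" --pt "0 0 0" --spin '[0,0,0,0,0,0]'

```text
time: 19.35
tool_pos: [494.6, -311.2, 89.3]
tcp_rot: [180.0, -0.0, -13.2]
ft_force: [-0.5, 0.7, 0.5]
finger_gap: 22.5
grip_force: 40.6
```

```bash
python3 -c "
from h import *
w=snap('side');cv2.imwrite('pics/s5.png',cv2.resize(w['pixels'][120:270,180:380],None,fx=3.5,fy=3.5,interpolation=cv2.INTER_CUBIC));print(r.sense()['tool_pos'],r.sense()['ft_force'])"
```

```text
[ 494.92115721 -311.77850032   90.00003134] [-0.24533066 -0.54954068 -0.7408492 ]
```

View pics/s5.png

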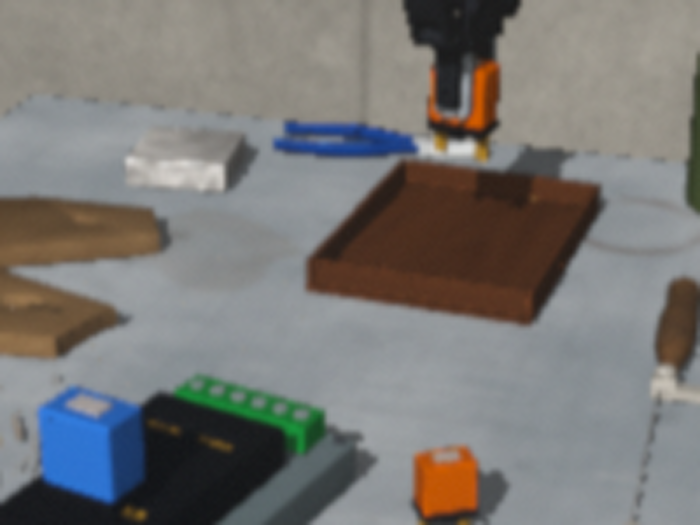

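Amber (crop 465,100) is held over the tray, with the box and blue undisturbed. Now I'll lower it.

Emit:
step_arm --pt "0 0 -0.1" --pt "0 0 -0.1" --pt "0 0 -0.04" --pt "0 0 0" --pt "0 0 0" --spin '[0,0,0,0,0]'

```text
time: 20.02
tool_pos: [494.1, -312.1, 40.7]
tcp_rot: [180.0, -0.0, -13.3]
ft_force: [-0.8, -1.3, 0.4]
finger_gap: 22.5
grip_force: 40.6
```

Emit:
step_arm --pt "0 0 -0.015" --pt "0 0 -0.015" --pt "0 0 0" --spin '[0,0,0]'

```text
time: 20.4
tool_pos: [493.7, -311.7, 34.0]
tcp_rot: [-180.0, 0.0, -13.3]
ft_force: [-0.1, -0.1, -1.3]
finger_gap: 22.4
grip_force: 40.6
```

Emit:
step_arm --pt "0 0 -0.01" --pt "0 0 -0.01" --pt "0 0 0" --spin '[0,0,0]'

```text
time: 20.78
tool_pos: [494.8, -312.4, 32.8]
tcp_rot: [180.0, -0.1, -13.3]
ft_force: [-4.4, 3.9, 16.3]
finger_gap: 22.6
grip_force: 43.2
```

Contact with the tray floor. Release, then withdraw.

Emit:
step_arm --pt "0 0 0.01" --pt "0 0 0" --pt "0 0 0" --pt "0 0 0" --pt "0 0 0" --spin '[0,0,0,0,0]' --gripper 0.3

```text
time: 21.4
tool_pos: [493.7, -311.7, 32.1]
tcp_rot: [-180.0, 0.0, -13.3]
ft_force: [-0.1, 0.4, -0.2]
finger_gap: 55.4
grip_force: 0.0
```

Emit:
step_arm --pt "0 0 0.05" --pt "0 0 0.15" --pt "0 0 0.25" --pt "0 0 0.25" --pt "0 0 0.2" --pt "0 0 0" --pt "0 0 0" --pt "0 0 0" --spin '[0,0,0,0,0,0,0,0]'

```text
time: 22.4
tool_pos: [493.0, -311.2, 210.5]
tcp_rot: [-179.9, 0.2, -13.3]
ft_force: [-0.4, 0.8, -0.7]
finger_gap: 55.7
grip_force: 0.0
```

```bash
python3 -c "
from h import *
w=snap('side');cv2.imwrite('pics/s6.png',cv2.resize(w['pixels'][120:300,140:360],None,fx=3.2,fy=3.2,interpolation=cv2.INTER_CUBIC));print(r.sense()['tool_pos'],r.sense()['ft_force'])"
```

```text
[ 493.04198877 -311.20010911  210.48807823] [ 0.26593907  0.50904905 -0.80364614]
```

View pics/s6.png

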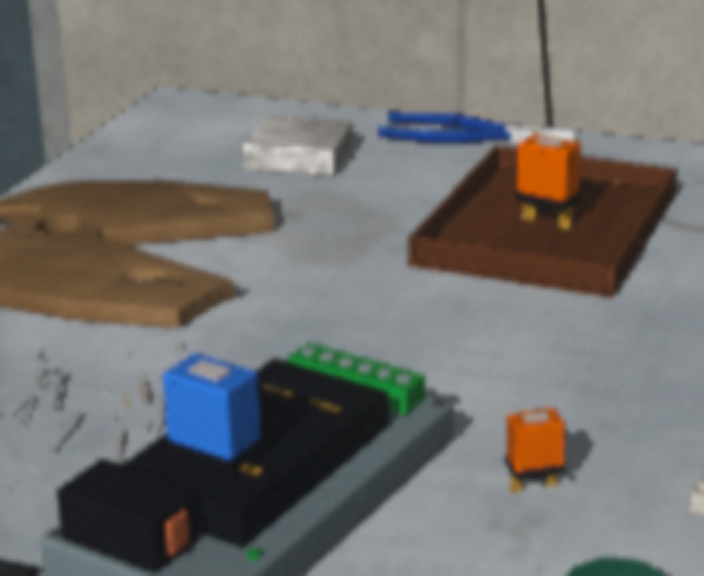

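The amber relay stands in the tray (548,180), blue is still plugged in (210,405), and the strip is seated. Handing in.

```bash
python3 -c "
from bench import r
print(r.hand_in())"
```

```text
the job is handed in; nothing more can be done
None
```

The amber relay was rocked free and is standing in the wooden tray; the blue relay is still plugged in and the strip looks seated in the last picture. The job is handed in, but no verdict came back.

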